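Put up a small spice shelf and stock it

TASK

Put up the little spice shelf: lay the one wooden board that fits flat into the rack's two end brackets, then stand every small square spice tin upright on it, side by side and not hanging over its edges. When all are up, swing the guard rail fully upright in front of them. The other two boards, the large tin and the round jar stay on the counter; do not knock the large tin or the jar over or shove them about.

Things in the scene. Friction and masses are not known exactly. Their poses are not given: they have to be found in the camera images.
- rack: Dark steel shelf rack fixed to the counter, about 110 x 320 mm over its feet. Origin: on the counter, in its middle. y runs along the shelf; -x is its front, towards the robot. At each end a cheek plate 8 mm thick, 94 mm tall (x -46 to +38 mm), inner faces at y = +-124 mm. Open between its ledges but for a 12 mm tie bar at x = +30 mm, below z = 20 mm.
- ledge (a point): Middle of the top of the rack's ledge at +y (the other is its mirror image, at -y), 70 mm above the counter, at y = 115 mm in the rack's axes. Each ledge sticks out of its cheek 18 mm (|y| 106 to 124 mm) and is 58 mm from front to back between two lips that rise 8 mm above it.
- seat (a point): Middle of the shelf's top surface once the right board lies in the brackets: on the rack, 82 mm above the counter; axes as the rack's.
- rail (a joint): Guard rail, a U of 7 mm wire hinged to the front of both cheeks. Hinge line: parallel to the rack's y, at x = -50 mm, 80 mm above the counter. 0 rad = folded out level towards the robot (start 0 to 0.35), 1.57 = upright in front of the tins, stop at 1.6. The bar is 32 mm from the hinge line. Stiff: stays where left (1 to 2 N at the knob).
- knob (a point): Centre of the rail's black knob, a cylinder 16 mm across and 24 mm long (along the rack's y), at the middle of the rail, 64 mm from the hinge line, beyond the bar; fixed to the rail, so it turns stiffly between fingers that pinch it. At rail = q it is at x = -50 - 64 cos q, z = 80 + 64 sin q mm in the rack's axes.
- board_a: Loose wooden shelf board, 190 mm long (its x axis), 50 mm wide (its y axis), 12 mm thick; too short: it would fall between the ledges. Starts flat on the counter, about 105 mm from the next board. Origin: centre of its underside, z up; either face may be up.
- board_b: Loose wooden shelf board, 240 mm long (its x axis), 50 mm wide (its y axis), 12 mm thick; the one that fits, lying on both ledges between the cheeks and between the lips (4 mm play all round). About 120 g. Starts flat on the counter, about 105 mm from the next board. Origin: centre of its underside, z up; either face may be up.
- board_c: Loose wooden shelf board, 290 mm long (its x axis), 50 mm wide (its y axis), 12 mm thick; too long to go between the cheeks. Starts flat on the counter, about 105 mm from the next board. Origin: centre of its underside, z up; either face may be up.
- tin1: Small square spice tin, 40 x 40 mm and 44 mm tall, 80 g (may vary), bare metal with a black lid of nearly the same width and paper labels; there are 3 to 5 of them, None if absent. Starts upright on the counter. Origin: centre of its underside; its z axis points out of the lid.
- tin2: Small square spice tin, 40 x 40 mm and 44 mm tall, 80 g (may vary), bare metal with a black lid of nearly the same width and paper labels; there are 3 to 5 of them, None if absent. Starts upright on the counter. Origin: centre of its underside; its z axis points out of the lid.
- tin3: Small square spice tin, 40 x 40 mm and 44 mm tall, 80 g (may vary), bare metal with a black lid of nearly the same width and paper labels; there are 3 to 5 of them, None if absent. Starts upright on the counter. Origin: centre of its underside; its z axis points out of the lid.
- tin4: Small square spice tin, 40 x 40 mm and 44 mm tall, 80 g (may vary), bare metal with a black lid of nearly the same width and paper labels; there are 3 to 5 of them, None if absent. Starts upright on the counter. Origin: centre of its underside; its z axis points out of the lid.
- tin5: Small square spice tin, 40 x 40 mm and 44 mm tall, 80 g (may vary), bare metal with a black lid of nearly the same width and paper labels; there are 3 to 5 of them, None if absent. Starts upright on the counter. Origin: centre of its underside; its z axis points out of the lid.
- big_tin: Large square tin of the same make, 58 x 58 mm and 72 mm tall, among the small ones. Leave it where it stands. Origin: centre of its underside.
- jar: Round jar, 64 mm across, 85 mm tall. Leave it where it stands. Origin: centre of its underside.
Mind the look-alikes: they are no part of the job. Leave any blue, pink or yellow look-alike of the big_tin alone.

How it is judged:
By the outcome, as a careful person would: the job done as asked, in the order asked, and still so for the second after the job is handed in, with the robot touching nothing.
Of tin1, tin2, tin3, tin4, tin5 only 3 to 5 are there at a start; the rules pass over those that are not, and their reading is None.
At some moment in a run one of board_a, board_b, board_c may be knocked a few centimetres aside while the robot is not near it.
Once in a run the grip may slacken for a moment while it holds something.
It also fails if it takes over 210 s, if anything falls off the work surface, if the arm or the gripper's body presses on something with over 40 N, if the wrist force passes 120 N, or if a joint passes its speed limit or range.

ROBOT

A 6-joint arm with a two-finger parallel gripper is mounted at the origin on the work surface. World frame = base frame: x ahead of the robot, y to its left, z up, the work surface at z = 0. Lengths are in m, angles in degrees, forces in N, time in s.
With the tool pointing down it reaches from about 0.35 to 0.85 m from the base axis. Payload 8.1 kg.
Tool frame: the origin (TCP) lies on the centre line of the jaws, within the pads' length; the fingertips stand env.tip_extent ahead of it and the grasp point (between the pads) lies 6 mm ahead of it (env.tip_extent is the distance from the TCP to the fingertips, in m); z points along the fingers, y is the line along which they close (so a half turn about z gives the same grasp; the last joint's range is limited). The gripper opens to 93 mm and grips with 3 to 60 N. Pads are 15 mm wide; open, the fingers measure 128 mm over their backs; the gripper's body (75 mm by 188 mm) begins 65 mm behind the grasp point.
Start: joints at [67.414, 7.471, 85.268, -0, 87.261, -4.893], TCP at [0.182, 0.572, 0.244] pointing down, gripper open.
Joint ranges: [-169.43, 169.43], [-51.17, 129.36], [1.28, 143.12], [-76.62, 256.62], [0, 156.53], [-152.29, 152.29]. Speed limits (degrees/s): [136.94, 136.94, 159.86, 180, 180, 180].

INTERFACE

Orientations are given as a 3x3 rotation matrix whose columns are the frame's x, y, z axes.
In Python, from cell import env gives the robot as it stands.
- The arm moves only by the tool drive_tool, never from a script. Its argument "deltas" is a list of rows, each a list of 7 numbers: the shift along the tool's x, y, z normalised to -1 to 1, where 1 is 0.5 m, then the turn, a rotation vector about the tool's x, y, z normalised to -1 to 1, where 1 is 6 degrees, then the opening, from 0 (shut) to 1 (fully open). In form: [[x, y, z, wx, wy, wz, gripper], ...]. A call has 1 to 20 rows; each row shifts and turns the commanded pose from where the row before left it, along the tool's axes as they then stand; what a row does not reach is not made up. A row lasts 1/10 s, in which the tool goes at most 50 mm and 8.59 degrees, less where a joint would pass 70% of its speed; a pose out of reach is approached as far as the arm can. A call with a number of a shift or a turn outside -1 to 1 is refused whole. A call with a gripper value outside its range is refused whole. The fingers move at their own pace and stop on an object; "grip_force" is the grip in N (left out, the last holds). Time passes only in rows, so rows that do not move let the fingers close. It gives the time, the measured TCP pose, the force, the opening and the grip force at its end, in the units of the state.
- env.read_state(): the state, without advancing time (a new reading comes with each control period).
- env.read_camera(name): name is "scene" or "side" or "wrist"; returns the picture (384x512x3 uint8, red, green, blue); there is no depth.
- env.camera_info(name): a dict with "mtx" (3x3 intrinsics, pixels), "distortion" ([k1, k2, p1, p2, k3] as OpenCV has them; the pictures are not rectified), "world_from_camera" (4x4, takes a point from camera to world coordinates); the wrist camera has in their place "mount" (4x4, takes a point from camera to tool coordinates, whose origin is the TCP and whose axes are the flange's). Camera axes: x right, y up, looking along -z (the intrinsics and any distortion apply to the point x, -y, -z); pixel columns grow to the right and rows downward; lengths in m; the calibration is good to about 2 mm. A picture is of the moment at which its call begins: read the wrist's pose just before it. camera_info takes no time and is no camera call.
- env.finish_job(): hands the job in; it is judged then, once.
The state is a dict: "t": time; "qpos": joint angles; "qd": joint speeds; "tau": joint torques, N m; "tool_pos": TCP position; "ee_rot": TCP orientation; "contact_force": force on the tool from outside, world axes, zero at the start; "torque": the same for the moment, N m; "opening": finger opening in m; "finger_force": force on a finger pad.
Only numpy, scipy, OpenCV 4.12 (cv2) and the standard library are available. Lean on these libraries where they do the work, as an engineer would, in place of code of your own. Each camera call takes 0.05 s, during which the arm holds its last target. There are 200 camera calls.

## Working session

There is one attempt and no reset: what is moved stays moved. The work goes in short steps, Python scripts to look and compute and a tool call to move; the robot and the scene stay as the last step left them, time stands still between calls to the robot, and variables do not carry over. Pictures are saved under pics/ and viewed, at most 14 in all, crops included, and the job is handed in when it is done.

Besides the shell and the picture viewer there is one more tool, called after "Request:" as name([rows], argument=value, ...), one row to a line, values as JSON. drive_tool: Moves the arm, as the interface text tells. Scaled input: -1 to 1 covers 0.5 m each way for a shift and 6 degrees each way for a turn. Its arguments: {"type":"object","properties":{"deltas":{"type":"array","items":{"type":"array","items":{"type":"number","minimum":-1,"maximum":1}}},"grip_force":{"type":"number"}},"required":["deltas"]}

```bash
ls; mkdir -p pics
python3 - <<'E'
from cell import env
import cv2,numpy as np
np.set_printoptions(precision=4,suppress=True)
s=env.read_state();print(s['t'],s['tool_pos'],s['ee_rot'],s['opening'],env.tip_extent)
for n in("scene","side","wrist"):
    cv2.imwrite(f"pics/{n}0.png",env.read_camera(n)[:,:,::-1]);i=env.camera_info(n)
    print(n,i)
a=[cv2.imread(f"pics/{n}0.png") for n in("scene","side")]
E
```

```text
pics
0.0 [0.1821 0.5712 0.2426] [[-0.9527  0.3039 -0.0007]
 [ 0.3039  0.9527 -0.0016]
 [ 0.0002 -0.0018 -1.    ]] 0.09278583022477703 0.025
scene {'mtx': array([[371.8253,   0.    , 257.8929],
       [  0.    , 371.8253, 195.1132],
       [  0.    ,   0.    ,   1.    ]]), 'distortion': array([-0.1218,  0.    ,  0.    ,  0.    ,  0.    ]), 'world_from_camera': array([[ 0.4654, -0.7059,  0.534 ,  1.1477],
       [ 0.8851,  0.3649, -0.289 , -0.3894],
       [ 0.0091,  0.6071,  0.7946,  1.0298],
       [ 0.    ,  0.    ,  0.    ,  1.    ]])}
side {'mtx': array([[492.6412,   0.    , 259.4919],
       [  0.    , 492.6412, 191.0429],
       [  0.    ,   0.    ,   1.    ]]), 'distortion': array([-0.0137,  0.    ,  0.    ,  0.    ,  0.    ]), 'world_from_camera': array([[ 0.9147,  0.3085, -0.2611,  0.1144],
       [-0.4042,  0.6904, -0.6   , -0.8956],
       [-0.0048,  0.6543,  0.7562,  1.1324],
       [ 0.    ,  0.    ,  0.    ,  1.    ]])}
wrist {'mtx': array([[322.3336,   0.    , 254.9381],
       [  0.    , 322.3336, 192.3553],
       [  0.    ,   0.    ,   1.    ]]), 'distortion': array([0.0071, 0.    , 0.    , 0.    , 0.    ]), 'mount': array([[ 0.0002,  0.9609,  0.2768,  0.0772],
       [ 1.    ,  0.    , -0.0007,  0.0007],
       [-0.0007,  0.2768, -0.9609, -0.1404],
       [ 0.    ,  0.    ,  0.    ,  1.    ]])}
```

View pics/scene0.png

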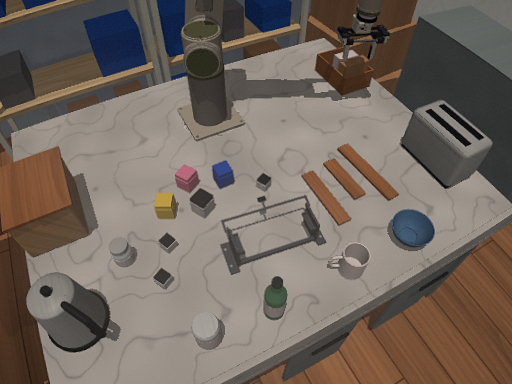

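View pics/side0.png

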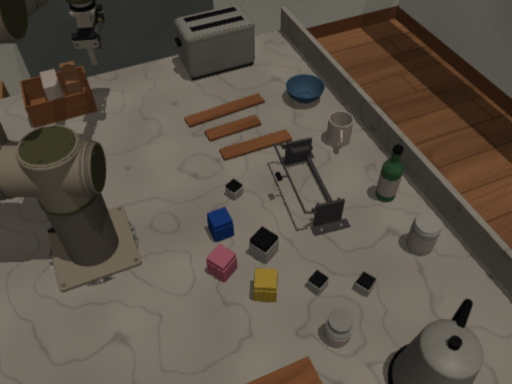

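The scene shows the rack around (272,235), with its rail folded towards the robot and the knob at (262,199). There are three boards, at (327,196), (343,178) and (367,171). Three small tins stand at (264,181), (168,241) and (163,278), the big tin is at (202,202), and the jar is at (121,251). The side view agrees: small tins at (234,187), (318,281) and (365,283), boards at upper centre. Next I'll measure them.

```bash
cat > h.py <<'E'
from cell import env
import cv2,numpy as np
np.set_printoptions(precision=4,suppress=True)
def pose(n):
    i=env.camera_info(n)
    if n!="wrist": return i,i['world_from_camera']
    s=env.read_state();T=np.eye(4);T[:3,:3]=s['ee_rot'];T[:3,3]=s['tool_pos']
    return i,T@i['mount']
def rays(i,T,uv):
    p=cv2.undistortPoints(np.array(uv,float).reshape(-1,1,2),i['mtx'],np.array(i['distortion'])).reshape(-1,2)
    return T[:3,3],np.c_[p[:,0],-p[:,1],-np.ones(len(p))]@T[:3,:3].T
def plane(cam,uv,z):
    o,d=rays(*cam,uv);return o+d*((z-o[2])/d[:,2])[:,None]
def proj(cam,P):
    i,T=cam;c=(np.atleast_2d(P)-T[:3,3])@T[:3,:3];c=c*[1,-1,-1]
    return cv2.projectPoints(c,np.zeros(3),np.zeros(3),i['mtx'],np.array(i['distortion']))[0].reshape(-1,2)
def shot(n,f=None):
    c=pose(n);im=env.read_camera(n)[:,:,::-1].copy()
    if f: cv2.imwrite(f"pics/{f}.png",im)
    return c,im
def blobs(cam,m,z,amin=20):
    out=[]
    for c in cv2.findContours(m.astype(np.uint8),cv2.RETR_EXTERNAL,cv2.CHAIN_APPROX_NONE)[0]:
        if cv2.contourArea(c)<amin: continue
        P=plane(cam,c.reshape(-1,2),z)[:,:2].astype(np.float32)
        r=cv2.minAreaRect(P*1000);mu=c.reshape(-1,2).mean(0)
        out.append((mu.round(),np.array(r[0]).round(1),np.array(r[1]).round(1),round(r[2],1)))
    return out
E
python3 - <<'E'
from h import *
for n in("scene","side"):
    im=cv2.imread(f"pics/{n}0.png");cam=pose(n);h=cv2.cvtColor(im,cv2.COLOR_BGR2HSV)
    print(n,"wood")
    for b in blobs(cam,(h[...,0]<18)&(h[...,1]>110)&(h[...,2]>60),0.012,150):
        if max(b[2])<400 and b[1][0]>0: print(*b)
    print("black")
    for b in blobs(cam,h[...,2]<60,0.044,15):
        if max(b[2])<150 : print(*b)
a=[cv2.imread("pics/scene0.png")[150:300,120:340],cv2.imread("pics/side0.png")[110:310,200:420]]
cv2.imwrite("pics/z0.png",np.hstack([cv2.resize(x,(400,int(400*x.shape[0]/x.shape[1])))[:270] for x in a]))
E
```

```text
scene wood
[326. 197.] [573.5 184.8] [ 50.7 239.6] 89.2
[344. 178.] [535.6 291.6] [189.8  52.7] 1.7
[368. 171.] [543.8 391.4] [289.5  53.5] 4.4
black
[330. 343.] [1003.1  -90. ] [ 11.3 117.5] 0.6
[ 46. 291.] [ 510.3 -740.9] [40.5 27.2] 27.2
[277. 283.] [ 787.2 -128.2] [28.6 34.1] 61.1
[162. 276.] [ 617.3 -414.4] [36.  34.1] 29.2
[167. 240.] [ 510.9 -360.9] [35.1 34.2] 26.0
[311. 224.] [658.1  64.4] [ 33.9 109.5] 83.2
[261. 199.] [503.  -28.3] [23.3 12.7] 85.1
[201. 198.] [ 407.7 -203.4] [59.2 58.2] 29.3
[263. 179.] [430.3  20.1] [34.6 36.2] 29.0
[340.  86.] [112.2 574.9] [ 26.2 119.8] 46.3
[328.  72.] [  5.3 583.7] [ 28.8 120.1] 43.0
[369.  51.] [-60.8 885.6] [ 12.  140.3] 43.6
[209.  23.] [-672.9  280.8] [70.4 37.7] 45.3
[207.   5.] [-876.4  353.6] [ 56.8 149. ] 65.7
side wood
[287. 376.] [ 333.9 -525.2] [ 60.2 164.6] 66.0
[255. 144.] [572.2 185.2] [ 54.1 238.3] 89.5
[233. 127.] [534.3 292.1] [189.6  55.2] 1.9
[224. 110.] [543.2 391.4] [289.2  54.6] 3.4
[72. 88.] [ 80.3 745. ] [149.   81.6] 79.2
black
[454. 343.] [ 712.8 -638.5] [38.3 28.1] 15.2
[411. 364.] [ 596.7 -621.5] [121.1 110.7] 65.9
[463. 313.] [ 783.9 -586.8] [81. 31.] 25.7
[365. 281.] [ 614.2 -414.3] [40.6 36.5] 28.0
[318. 279.] [ 506.7 -361.3] [40.4 36.9] 23.8
[ 50. 252.] [-103.1    0.8] [28.2 10.3] 81.6
[263. 239.] [ 430.3 -192.8] [64.6 59.3] 29.6
[411. 236.] [ 802.3 -347.1] [97.  22.6] 38.0
[219. 229.] [ 337.4 -109.4] [85.1 65.8] 75.8
[382. 194.] [ 809.5 -184.1] [44.2 67. ] 8.9
[233. 186.] [427.6  19.4] [40.6 39.4] 23.6
[  5. 137.] [-179.3  527.2] [ 44. 134.] 19.5
[ 5. 91.] [-147.7  775.6] [72. 17.] 85.2
[32. 89.] [-55.  733.2] [ 68.2 144.5] 0.7
```

View pics/z0.png

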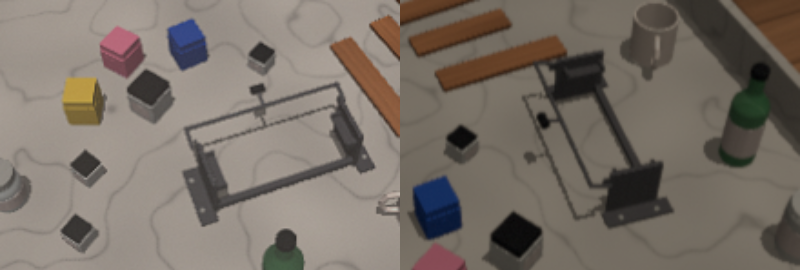

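```bash
cat >> h.py <<'E'
def tri(u,v):
    A=[];b=[]
    M=np.zeros((3,3));q=np.zeros(3)
    for n,p in(("scene",u),("side",v)):
        o,d=rays(*pose(n),[p]);d=d[0]/np.linalg.norm(d[0]);K=np.eye(3)-np.outer(d,d);M+=K;q+=K@o
    return np.linalg.solve(M,q)
def go(pos,yaw=None,tip=False):
    """deltas (tool axes): shift in normalised units total, then turn in units"""
    s=env.read_state();R=s['ee_rot'];d=R.T@(np.array(pos)-s['tool_pos'])
    y=np.degrees(np.arctan2(R[1,1],R[0,1]))
    print("yaw of tool y",y.round(2),"shift norm",(d/0.5).round(4),"dist",np.linalg.norm(d).round(3))
    if yaw is not None:
        e=(yaw-y+180)%360-180; e=(e+90)%180-90
        # want tool z exactly down, tool y at y+e
        a=np.radians(y+e);Y=np.array([np.cos(a),np.sin(a),0]);Z=np.array([0,0,-1.]);W=np.c_[np.cross(Y,Z),Y,Z]
        r=cv2.Rodrigues(R.T@W)[0].ravel();print(" turn units",(np.degrees(r)/6).round(3)," j6",s['qpos'][5],"shift norm after turn",(W.T@(np.array(pos)-s['tool_pos'])/0.5).round(4))
E
python3 - <<'E'
from h import *
print("cap",tri((277,284),(398,150)))
sc=pose("scene")
print("bottle/jar/mug/knob/feet",plane(sc,[(276,312),(121,258),(352,270)],0.01))
print("knob",tri((261.5,199),(279.5,176)))
print(plane(sc,[(234,271),(222,246),(325,242)],0.0))
im=cv2.imread("pics/scene0.png")[185:285,205:345];im2=cv2.imread("pics/side0.png")[125:240,260:360]
cv2.imwrite("pics/z1.png",np.hstack([cv2.resize(im,(490,350),interpolation=2),cv2.resize(im2,(304,350),interpolation=2)]))
go([0.55,-0.08,0.33],0)
E
```

```text
cap [ 0.8438 -0.1681  0.1906]
bottle/jar/mug/knob/feet [[ 0.852  -0.1659  0.01  ]
 [ 0.4846 -0.5101  0.01  ]
 [ 0.8465  0.102   0.01  ]]
knob [ 0.5442 -0.0502  0.1036]
[[ 0.6784 -0.2138  0.    ]
 [ 0.5827 -0.21    0.    ]
 [ 0.7216  0.0881  0.    ]]
yaw of tool y 72.31 shift norm [-1.0967 -1.0176 -0.173 ] dist 0.753
 turn units [-0.013  0.008 12.051]  j6 -4.8933766028579235 shift norm after turn [-1.3025  0.7357 -0.1744]
```

View pics/z1.png

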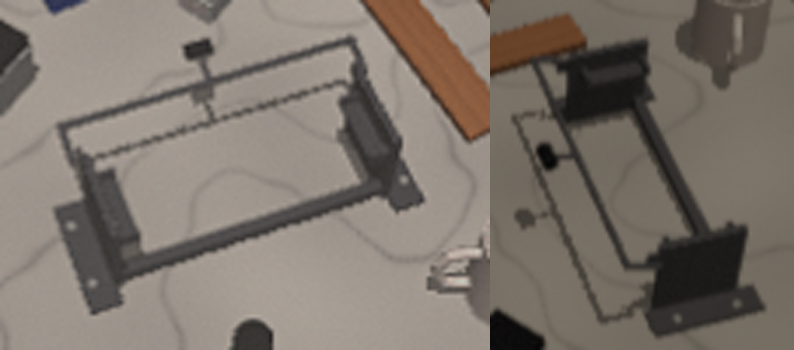

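The rack's rail leans up slightly, with the knob at scene (261,199). The tie bar is at the back, and both ledges and cheeks are visible. I'll take a wrist view from above.

Run:
```python
from h import *
go([0.58,-0.05,0.30],90)
```

```text
yaw of tool y 72.31 shift norm [-1.1356 -0.9421 -0.1131] dist 0.74
 turn units [-0.014 -0.003 -2.949]  j6 -4.8933766028579235 shift norm after turn [-0.7957 -1.2425 -0.1144]
```

Request:
drive_tool([
  [0,0,-0.04,0,0,-0.983,1],
  [0,0,-0.04,0,0,-0.983,1],
  [0,0,-0.035,0,0,-0.983,1],
  [-0.05,-0.0777,0,0,0,0,1],
  [-0.05,-0.0777,0,0,0,0,1],
  [-0.05,-0.0777,0,0,0,0,1],
  [-0.05,-0.0777,0,0,0,0,1],
  [-0.05,-0.0777,0,0,0,0,1],
  [-0.05,-0.0777,0,0,0,0,1],
  [-0.05,-0.0777,0,0,0,0,1],
  [-0.05,-0.0777,0,0,0,0,1],
  [-0.05,-0.0777,0,0,0,0,1],
  [-0.05,-0.0777,0,0,0,0,1],
  [-0.05,-0.0777,0,0,0,0,1],
  [-0.05,-0.0777,0,0,0,0,1],
  [-0.05,-0.0777,0,0,0,0,1],
  [-0.05,-0.0777,0,0,0,0,1],
  [-0.05,-0.0777,0,0,0,0,1],
  [-0.05,-0.0777,0,0,0,0,1],
  [0,0,0,0,0,0,1],
])

```text
t: 2.15
tool_pos: [0.5835, -0.0547, 0.2992]
ee_rot: [[-1.0, 0.005, -0.002], [0.005, 1.0, -0.001], [0.002, -0.001, -1.0]]
contact_force: [-1.6, 0.1, 0.4]
opening: 0.093
finger_force: 0.0
```

Run:
```python
from h import *
c,im=shot("wrist","w1");s=env.read_state();print(s['t'],s['tool_pos'],s['ee_rot'])
cv2.imwrite("pics/w1b.png",cv2.resize(im,(800,600),interpolation=2))
```

```text
2.2 [ 0.5827 -0.0524  0.2996] [[-1.      0.0037 -0.0024]
 [ 0.0037  1.      0.0001]
 [ 0.0024  0.0001 -1.    ]]
```

View pics/w1b.png

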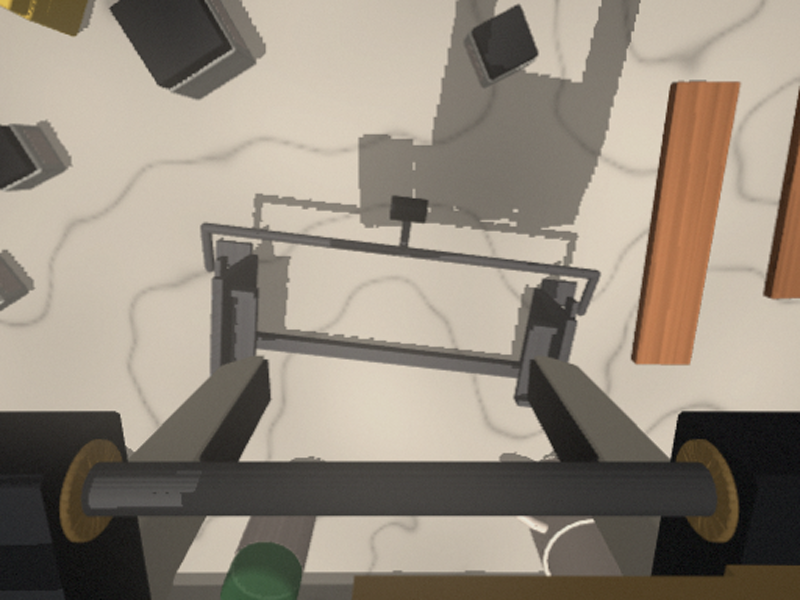

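The wrist view (800 px wide) shows the rack between (205,225) and (598,272), with the knob at (409,208). The fingers hide its back half and the bottle is at the bottom. I'll shift forward for a clear view of the cheeks and tie bar.

Request:
drive_tool([
  [-0.08,-0.02,-0.04,0,0,0,1],
  [-0.08,-0.02,-0.04,0,0,0,1],
  [0,0,0,0,0,0,1],
  [0,0,0,0,0,0,1],
])

```text
t: 2.6
tool_pos: [0.6626, -0.069, 0.3404]
ee_rot: [[-1.0, -0.001, -0.001], [-0.001, 1.0, 0.0], [0.001, 0.0, -1.0]]
contact_force: [-1.2, 0.7, -0.1]
opening: 0.0931
finger_force: 0.0
```

Run:
```python
from h import *
c,im=shot("wrist","w2");s=env.read_state();print(s['t'],s['tool_pos'],s['ee_rot'])
np.save("w2T.npy",c[1])
cv2.imwrite("pics/w2b.png",cv2.resize(im[100:280,110:410],(800,480),interpolation=2))
```

```text
2.65 [ 0.6618 -0.0689  0.3406] [[-1.     -0.001  -0.0012]
 [-0.001   1.      0.0005]
 [ 0.0012  0.0005 -1.    ]]
```

View pics/w2b.png

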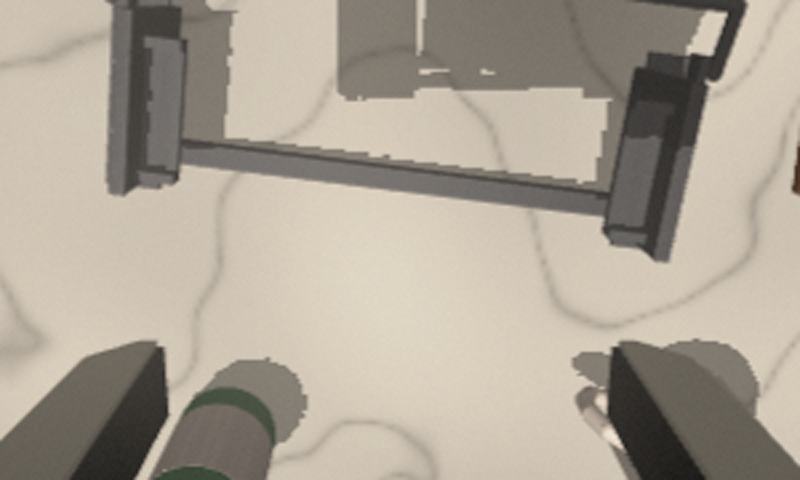

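Cheek back top corners show at crop (108,194) and (671,262) outer, and (131,193) and (654,259) inner. The tie bar runs from (185,152) to (608,203).

Run:
```python
from h import *
c=(env.camera_info("wrist"),np.load("w2T.npy"))
f=lambda p:np.array(p)/2.6667+[110,100]-0.3
def pr(a,b,z,l):
    A,B=plane(c,[f(a),f(b)],z);d=B-A;print(l,A,B,"len",np.linalg.norm(d),"yaw of y",np.degrees(np.arctan2(-d[0],d[1])),"mid",(A+B)/2)
pr((108,194),(671,262),.094,"outer")
pr((131,193),(654,259),.094,"inner")
pr((185,152),(608,203),.016,"tie")
pr((185,182),(607,232),.078,"ledge lips back-inner")
print("knob",tri((261.5,199),(279.5,176)))
# cross check in scene & side: project predicted model points
```

```text
outer [ 0.6715 -0.1962  0.094 ] [0.704  0.0657 0.094 ] len 0.2639034536249307 yaw of y -7.079469756176934 mid [ 0.6878 -0.0653  0.094 ]
inner [ 0.671  -0.1856  0.094 ] [0.7026 0.0575 0.094 ] len 0.24521770055229242 yaw of y -7.38892127882148 mid [ 0.6868 -0.0641  0.094 ]
tie [ 0.6654 -0.178   0.016 ] [0.6937 0.0546 0.016 ] len 0.23437811897737426 yaw of y -6.943956168755992 mid [ 0.6796 -0.0617  0.016 ]
ledge lips back-inner [ 0.6692 -0.1643  0.078 ] [0.6937 0.0388 0.078 ] len 0.20459129782191424 yaw of y -6.893752792950269 mid [ 0.6815 -0.0628  0.078 ]
knob [ 0.5442 -0.0502  0.1036]
```

```bash
cat >> h.py <<'E'
def wood(n,f=None):
    c,im=shot(n,f);h=cv2.cvtColor(im,cv2.COLOR_BGR2HSV)
    for b in blobs(c,(h[...,0]<18)&(h[...,1]>110)&(h[...,2]>60),0.012,150):
        if 100<max(b[2])<400 and b[1][0]>300: print(n,*b)
E
python3 - <<'E'
from h import *
wood("scene");wood("side")
# wrist w1
T=np.eye(4);T[:3,:3]=[[-1,.0037,-.0024],[.0037,1,.0001],[.0024,.0001,-1]];T[:3,3]=[.5827,-.0524,.2996]
i=env.camera_info("wrist");c=(i,T@i['mount']);im=cv2.imread("pics/w1.png");h=cv2.cvtColor(im,cv2.COLOR_BGR2HSV)
for b in blobs(c,(h[...,0]<18)&(h[...,1]>110)&(h[...,2]>60),0.012,150): print(*b)
go([0.573,0.186,0.15],89.5)
E
```

```text
scene [326. 197.] [573.5 184.8] [ 50.7 239.6] 89.2
scene [344. 178.] [535.6 291.6] [189.8  52.7] 1.7
scene [368. 171.] [543.5 391.4] [288.9  53.5] 4.4
side [287. 376.] [ 333.9 -525.2] [ 60.2 164.6] 66.0
side [255. 144.] [572.1 185.1] [ 54.1 238.5] 89.4
side [233. 127.] [534.3 292. ] [189.6  55. ] 1.9
side [224. 110.] [543.6 391.4] [288.4  54.7] 3.4
[505. 130.] [545.8 268.1] [169.2  29.3] 12.1
[437. 141.] [569.4 188.7] [ 53.8 237.9] 89.6
yaw of tool y 90.06 shift norm [0.1756 0.5099 0.3825] dist 0.331
 turn units [ 0.002 -0.006  0.093]  j6 -100.42624848876186 shift norm after turn [0.1808 0.5083 0.3823]
```

Request:
drive_tool([
  [0.0226,0.0635,0.0478,0,0,0.09,1],
  [0.0226,0.0635,0.0478,0,0,0,1],
  [0.0226,0.0635,0.0478,0,0,0,1],
  [0.0226,0.0635,0.0478,0,0,0,1],
  [0.0226,0.0635,0.0478,0,0,0,1],
  [0.0226,0.0635,0.0478,0,0,0,1],
  [0.0226,0.0635,0.0478,0,0,0,1],
  [0.0226,0.0635,0.0478,0,0,0,1],
  [0,0,0,0,0,0,1],
  [0,0,0,0,0,0,1],
  [0,0,0,0,0,0,1],
])

```text
t: 3.85
tool_pos: [0.5744, 0.1843, 0.1515]
ee_rot: [[-1.0, 0.01, 0.002], [0.01, 1.0, 0.0], [-0.002, 0.0, -1.0]]
contact_force: [1.1, -0.2, 0.2]
opening: 0.0932
finger_force: 0.0
```

Run:
```python
from h import *
wood("scene");wood("wrist")
go([0.573,0.186,0.027],89.5)
```

```text
scene [325. 196.] [573.5 185.8] [ 52.5 239.6] 89.2
scene [345. 180.] [546.  291.4] [169.1  53.7] 1.7
scene [373. 177.] [577.3 393.1] [222.6  54.6] 2.8
wrist [259. 162.] [568.9 188.5] [ 48.7 233.2] 89.5
wrist [381. 125.] [533.3 293.7] [188.1  51.5] 1.4
wrist [486. 136.] [539.7 390.6] [229.   55.1] 3.6
yaw of tool y 89.39 shift norm [0.0048 0.0041 0.2493] dist 0.125
 turn units [ 0.004  0.025 -0.019]  j6 -76.50822426877544 shift norm after turn [0.0041 0.0042 0.2493]
```

Request:
drive_tool([
  [0.005,0.004,0.08,0,0,0,1],
  [0,0,0.08,0,0,0,1],
  [0,0,0.06,0,0,0,1],
  [0,0,0.027,0,0,0,1],
  [0,0,0,0,0,0,1],
  [0,0,0,0,0,0,0],
  [0,0,0,0,0,0,0],
  [0,0,0,0,0,0,0],
  [0,0,0,0,0,0,0],
  [0,0,0,0,0,0,0],
  [0,0,0,0,0,0,0],
], grip_force=30)

```text
t: 5.05
tool_pos: [0.5716, 0.1869, 0.0265]
ee_rot: [[-1.0, 0.009, 0.0], [0.009, 1.0, 0.0], [-0.0, 0.0, -1.0]]
contact_force: [0.4, 0.5, 0.8]
opening: 0.0496
finger_force: 24.6
```

Request:
drive_tool([
  [0,0,-0.05,0,0,0,0],
  [0,0,-0.09,0,0,0,0],
  [0,0,-0.09,0,0,0,0],
  [0,0,-0.09,0,0,0,0],
  [0,0,-0.04,0,0,1,0],
  [0,0,0,0,0,1,0],
  [0,0,0,0,0,1,0],
  [0,0,0,0,0,1,0],
  [0,0,0,0,0,1,0],
  [0,0,0,0,0,1,0],
  [0,0,0,0,0,1,0],
  [0,0,0,0,0,1,0],
  [0,0,0,0,0,1,0],
  [0,0,0,0,0,1,0],
  [0,0,0,0,0,1,0],
  [0,0,0,0,0,1,0],
  [0,0,0,0,0,1,0],
  [0,0,0,0,0,1,0],
  [0,0,0,0,0,1,0],
  [0,0,0,0,0,1,0],
])

```text
t: 7.05
tool_pos: [0.5713, 0.1868, 0.2061]
ee_rot: [[0.118, 0.993, -0.001], [0.993, -0.118, -0.0], [-0.0, -0.001, -1.0]]
contact_force: [0.0, -0.5, -1.3]
opening: 0.0498
finger_force: 30.0
```

Run:
```python
from h import *
go([0.6505,-0.0605,0.20],-7.05)
```

```text
yaw of tool y -6.78 shift norm [-0.4725  0.2158  0.0121] dist 0.26
 turn units [-0.006  0.002  0.045]  j6 20.00220736089295 shift norm after turn [-0.4714  0.218   0.0121]
```

Request:
drive_tool([
  [-0.0675,0.031,0,0,0,0.045,0],
  [-0.0675,0.031,0,0,0,0,0],
  [-0.0675,0.031,0,0,0,0,0],
  [-0.0675,0.031,0,0,0,0,0],
  [-0.0675,0.031,0,0,0,0,0],
  [-0.0675,0.031,0,0,0,0,0],
  [-0.0675,0.031,0,0,0,0,0],
  [0,0,0,0,0,0,0],
  [0,0,0,0,0,0,0],
  [0,0,0,0,0,0,0],
])

```text
t: 8.05
tool_pos: [0.6511, -0.0597, 0.2061]
ee_rot: [[0.118, 0.993, -0.001], [0.993, -0.118, 0.001], [0.001, -0.001, -1.0]]
contact_force: [0.4, 0.6, -0.2]
opening: 0.0495
finger_force: 30.0
```

Run:
```python
from h import *
s=env.read_state();print(s['tool_pos'],s['opening'],s['contact_force'])
go([0.6505,-0.0605,0.11],-7.05)
zt=s['tool_pos'][2]-0.0265+0.012
for n in("scene","side","wrist"):
    c,im=shot(n,n+"3");h=cv2.cvtColor(im,cv2.COLOR_BGR2HSV)
    for b in blobs(c,(h[...,0]<18)&(h[...,1]>110)&(h[...,2]>60),zt,100):
        if b[1][0]>450 and abs(b[1][1])<300: print(n,*b)
a=cv2.imread("pics/scene3.png")[150:330,180:360];b=cv2.imread("pics/side3.png")[60:240,230:410]
cv2.imwrite("pics/z3.png",np.hstack([cv2.resize(x,(400,400),interpolation=2) for x in(a,b)]))
```

```text
[ 0.6511 -0.0597  0.2061] 0.04949668890946552 [ 0.357   0.5724 -0.2353]
yaw of tool y -6.78 shift norm [-0.0019 -0.0008  0.1921] dist 0.096
 turn units [-0.008 -0.005  0.045]  j6 -2.963874491951567 shift norm after turn [-0.0018 -0.001   0.1921]
scene [404. 336.] [1160.6   93.8] [305.3 846.7] 0.2
scene [256. 216.] [ 645.7 -121.2] [117.3  51.7] 82.9
scene [310. 200.] [665.8  38. ] [40.  51.4] 86.2
scene [344. 178.] [643.6 171.5] [156.3  43.4] 1.7
scene [368. 171.] [650.4 252.7] [238.5  44.8] 3.8
side [323. 155.] [ 645.5 -102.5] [160.5  50.8] 83.3
side [233. 127.] [467.  101.7] [159.1  46.1] 1.8
side [224. 110.] [474.5 185.2] [242.8  45.9] 3.4
side [442. 109.] [1060.6  -64.1] [959.  326.3] 89.8
wrist [256. 364.] [ 644.  -126.3] [37.8 53.9] 83.3
wrist [255. 143.] [656.7 -13.1] [144.3  49.2] 83.3
```

View pics/z3.png

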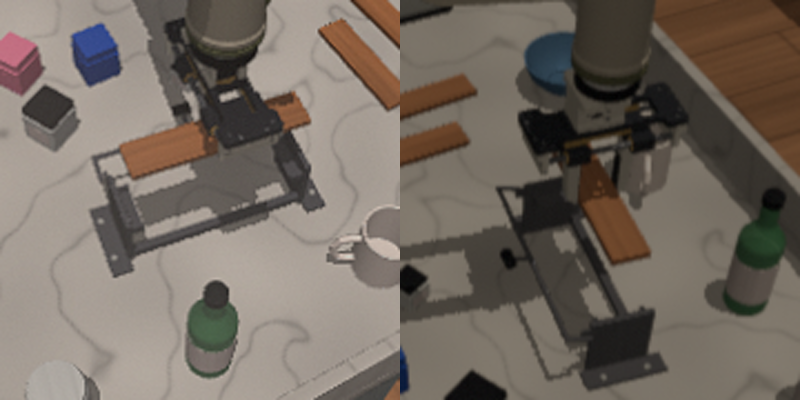

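The board is held level over the rack. In the scene crop its ends are at (130,160) and (305,110), and the measured centre is within 1–2 mm of the rack centre, so I'll lower it.

Request:
drive_tool([
  [-0.001,-0.001,0.06,0,0,0.04,0],
  [0,0,0.07,0,0,0,0],
  [0,0,0.05,0,0,0,0],
  [0,0,0.02,0,0,0,0],
  [0,0,0.01,0,0,0,0],
  [0,0,0.006,0,0,0,0],
  [0,0,0.003,0,0,0,0],
  [0,0,0,0,0,0,0],
  [0,0,0,0,0,0,0],
])

```text
t: 9.1
tool_pos: [0.6516, -0.0612, 0.0981]
ee_rot: [[0.123, 0.992, 0.002], [0.992, -0.123, -0.0], [-0.0, 0.002, -1.0]]
contact_force: [0.2, -0.8, -0.7]
opening: 0.0496
finger_force: 30.0
```

Run:
```python
from h import *
s=env.read_state();print(s['tool_pos'],s['opening'],s['contact_force'],s['torque'])
zt=0.082
for n in("scene","side","wrist"):
    c,im=shot(n,n+"4");h=cv2.cvtColor(im,cv2.COLOR_BGR2HSV)
    for b in blobs(c,(h[...,0]<18)&(h[...,1]>110)&(h[...,2]>60),zt,100):
        if b[1][0]>450 and abs(b[1][1])<300: print(n,*b)
```

```text
[ 0.6516 -0.0612  0.0981] 0.04961603013680424 [ 0.1751 -0.7883 -0.7055] [-0.0476  0.1007  0.0494]
scene [254. 237.] [ 644.4 -125.8] [110.1  51. ] 82.7
scene [402. 337.] [1162.2  155.8] [345.3 959.4] 0.2
scene [304. 221.] [664.4  32.5] [48.9 50.9] 83.8
scene [344. 178.] [577.7 244.8] [176.8  49. ] 1.7
side [321. 182.] [ 647.9 -101.4] [149.9  49.3] 83.1
side [233. 127.] [508.  217.9] [177.7  51.6] 1.8
side [438. 106.] [1170.7   33.1] [1071.4  365. ] 89.8
wrist [255. 364.] [ 643.1 -129. ] [38.  51.5] 82.9
wrist [255. 142.] [657.1 -15.3] [145.2  49.6] 82.9
```

Request:
drive_tool([
  [0,0,0.002,0,0,0,0],
  [0,0,0.002,0,0,0,0],
  [0,0,0,0,0,0,0],
  [0,0,0,0,0,0,0],
])

```text
t: 9.65
tool_pos: [0.6512, -0.0611, 0.0966]
ee_rot: [[0.123, 0.992, 0.001], [0.992, -0.123, -0.0], [-0.0, 0.001, -1.0]]
contact_force: [-3.8, 0.6, 8.7]
opening: 0.0496
finger_force: 30.0
```

Request:
drive_tool([
  [0,0,0,0,0,0,0.75],
  [0,0,0,0,0,0,0.75],
  [0,0,0,0,0,0,0.75],
  [0,0,0,0,0,0,0.75],
  [0,0,-0.04,0,0,0,0.75],
  [0,0,-0.08,0,0,0,1],
  [0,0,-0.09,0,0,0,1],
  [0,0,-0.09,0,0,0,1],
  [0,0,0,0,0,0,1],
])

```text
t: 10.55
tool_pos: [0.6545, -0.0616, 0.2543]
ee_rot: [[0.123, 0.992, 0.013], [0.992, -0.123, -0.002], [-0.001, 0.013, -1.0]]
contact_force: [0.8, 0.0, 1.3]
opening: 0.092
finger_force: 0.0
```

Run:
```python
from h import *
s=env.read_state();print(s['tool_pos'],s['opening'],s['contact_force'])
for n in("scene","side","wrist"):
    c,im=shot(n,n+"5");h=cv2.cvtColor(im,cv2.COLOR_BGR2HSV)
    for b in blobs(c,(h[...,0]<18)&(h[...,1]>110)&(h[...,2]>60),0.082,100):
        if b[1][0]>450 and abs(b[1][1])<200: print(n,*b)
# tins, height 0.044
for n in("scene","side"):
    im=cv2.imread(f"pics/{n}5.png");h=cv2.cvtColor(im,cv2.COLOR_BGR2HSV)
    for b in blobs(pose(n),h[...,2]<60,0.044,15):
        if 30<max(b[2])<45 and b[1][0]>400 and b[1][0]<700: print(n,"tin",*b)
a=cv2.imread("pics/scene5.png")[185:285,205:345];b=cv2.imread("pics/side5.png")[100:240,250:390]
cv2.imwrite("pics/z5.png",np.hstack([cv2.resize(a,(448,320),interpolation=2),cv2.resize(b,(320,320),interpolation=2)]))
go([0.429,0.020,0.12],26)
```

```text
[ 0.6545 -0.0616  0.2543] 0.09202183932866391 [0.8325 0.0342 1.3423]
scene [403. 336.] [1162.3  156.9] [345.2 957.3] 0.2
scene [274. 231.] [652.6 -62.2] [239.3  51.8] 82.9
side [314. 172.] [653.2 -57.4] [238.5  50.5] 82.7
side [441. 109.] [1170.8   32.8] [1070.8  364.6] 89.8
wrist [254. 166.] [651.3 -59.7] [237.4  49.8] 82.9
scene tin [ 46. 291.] [ 511.4 -740.4] [38.1 27.2] 27.2
side tin [366. 280.] [ 614.3 -414.3] [40.2 36.5] 28.0
side tin [318. 279.] [ 506.3 -361.2] [39.1 36.7] 25.1
side tin [234. 186.] [428.5  17. ] [40.4 41.5] 24.9
yaw of tool y -7.05 shift norm [ 0.1064 -0.4601  0.2491] dist 0.267
 turn units [-0.001  0.    -5.508]  j6 -2.800132525338834 shift norm after turn [ 0.3402 -0.3277  0.2491]
```

View pics/z5.png

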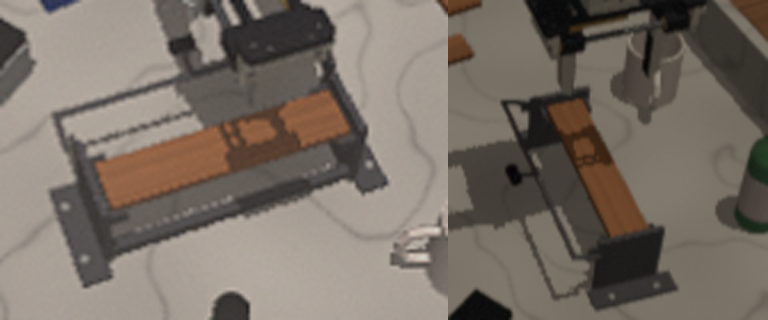

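The board lies level on both ledges: measured centre (0.652,-0.061), 239 mm × 51 mm at z = 82 mm. The first tin is next.

Request:
drive_tool([
  [0,0,0,0,0,-0.918,1],
  [0,0,0,0,0,-0.918,1],
  [0,0,0,0,0,-0.918,1],
  [0,0,0,0,0,-0.918,1],
  [0,0,0,0,0,-0.918,1],
  [0,0,0,0,0,-0.918,1],
  [0.034,-0.0328,0.019,0,0,0,1],
  [0.034,-0.0328,0.019,0,0,0,1],
  [0.034,-0.0328,0.019,0,0,0,1],
  [0.034,-0.0328,0.019,0,0,0,1],
  [0.034,-0.0328,0.019,0,0,0,1],
  [0.034,-0.0328,0.019,0,0,0,1],
  [0.034,-0.0328,0.019,0,0,0,1],
  [0.034,-0.0328,0.019,0,0,0,1],
  [0.034,-0.0328,0.019,0,0,0,1],
  [0.034,-0.0328,0.019,0,0,0,1],
  [0,0,0,0,0,0,1],
  [0,0,0,0,0,0,1],
])

```text
t: 12.5
tool_pos: [0.4279, 0.02, 0.1484]
ee_rot: [[-0.439, 0.899, -0.002], [0.899, 0.439, 0.0], [0.001, -0.002, -1.0]]
contact_force: [0.8, -0.1, 0.8]
opening: 0.0927
finger_force: 0.0
```

```bash
cat >> h.py <<'E'
def lids(f,z=0.044,v=60):
    c,im=shot("wrist",f);h=cv2.cvtColor(im,cv2.COLOR_BGR2HSV)
    for b in blobs(c,(h[...,2]<v)&(np.arange(384)[:,None]<230),z,80):
        if 28<max(b[2])<75: print("lid",*b)
E
python3 - <<'E'
from h import *
for v in (50,65,80): lids("w6",v=v)
go([0.429,0.0195,0.034],26)
E
```

```text
lid [472. 217.] [592.8  82.6] [24.6 36.8] 59.6
lid [258. 183.] [423.8  32.7] [34.9 17.9] 26.0
lid [471. 217.] [593.8  82.2] [25.5 38.6] 61.2
lid [257. 199.] [427.6  24.5] [36.2 36.5] 26.0
yaw of tool y 25.98 shift norm [ 0.0004 -0.0013  0.2321] dist 0.116
 turn units [ 0.002  0.002 -0.003]  j6 -30.20151873047215 shift norm after turn [ 0.0004 -0.0013  0.2321]
```

View pics/w6.png

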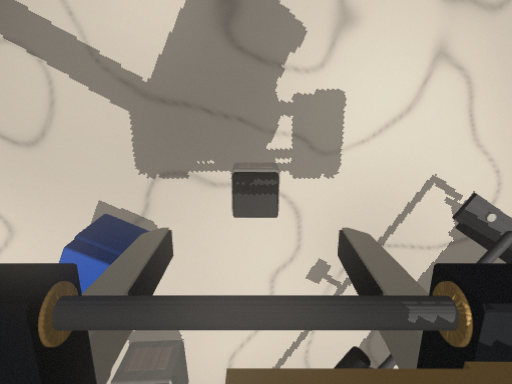

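The first tin's lid is centred between the fingers at about (257,195), square to the jaws. The blue look-alike is well to the left.

Request:
drive_tool([
  [0.004,0,0.08,0,0,0,1],
  [0,0,0.08,0,0,0,1],
  [0,0,0.05,0,0,0,1],
  [0,0,0.021,0,0,0,1],
  [0,0,0,0,0,0,1],
  [0,0,0,0,0,0,0],
  [0,0,0,0,0,0,0],
  [0,0,0,0,0,0,0],
  [0,0,0,0,0,0,0],
  [0,0,0,0,0,0,0],
  [0,0,0,0,0,0,0],
  [0,0,0,0,0,0,0],
], grip_force=25)

```text
t: 13.85
tool_pos: [0.4281, 0.0217, 0.0345]
ee_rot: [[-0.438, 0.899, 0.0], [0.899, 0.438, -0.0], [-0.0, 0.0, -1.0]]
contact_force: [0.5, 0.4, 0.1]
opening: 0.0412
finger_force: 0.0
```

Request:
drive_tool([
  [0,0,0,0,0,0,0],
  [0,0,0,0,0,0,0],
  [0,0,-0.05,0,0,0,0],
  [0,0,-0.09,0,0,0,0],
  [0,0,-0.09,0,0,0,0],
  [0,0,-0.09,0,0,0,0],
  [0,0,0,0,0,0.918,0],
  [0,0,0,0,0,0.918,0],
  [0,0,0,0,0,0.918,0],
  [0,0,0,0,0,0.918,0],
  [0,0,0,0,0,0.918,0],
  [0,0,0,0,0,0.918,0],
  [0,0,0,0,0,0,0],
])

```text
t: 15.15
tool_pos: [0.4279, 0.0217, 0.1942]
ee_rot: [[0.124, 0.992, -0.0], [0.992, -0.124, 0.0], [-0.0, -0.0, -1.0]]
contact_force: [-0.4, -0.4, -0.8]
opening: 0.0399
finger_force: 25.0
```

Run:
```python
from h import *
s=env.read_state();print(s['opening'],s['finger_force'])
go([0.6575,-0.0158,0.1945],-7.05)
```

```text
0.03993027862605635 25.000728964805603
yaw of tool y -7.14 shift norm [-0.0173  0.4649 -0.0008] dist 0.233
 turn units [-0.004  0.    -0.015]  j6 3.176283106980702 shift norm after turn [-0.018   0.4649 -0.0006]
```

Request:
drive_tool([
  [-0.003,0.0775,0,0,0,-0.015,0],
  [-0.003,0.0775,0,0,0,0,0],
  [-0.003,0.0775,0,0,0,0,0],
  [-0.003,0.0775,0,0,0,0,0],
  [-0.003,0.0775,0,0,0,0,0],
  [-0.003,0.0775,0,0,0,0,0],
  [0,0,0.03,0,0,0,0],
  [0,0,0.05,0,0,0,0],
  [0,0,0.05,0,0,0,0],
  [0,0,0.018,0,0,0,0],
  [0,0,0,0,0,0,0],
  [0,0,0,0,0,0,0],
  [0,0,0,0,0,0,0],
])

```text
t: 16.45
tool_pos: [0.6584, -0.0155, 0.1218]
ee_rot: [[0.121, 0.993, 0.002], [0.993, -0.121, -0.0], [0.0, 0.002, -1.0]]
contact_force: [-0.1, -0.3, 0.1]
opening: 0.0397
finger_force: 25.0
```

Run:
```python
from h import *
s=env.read_state();print(s['opening'],s['finger_force'],s['contact_force'])
go([0.6575,-0.0158,0.1165],-7.05)
```

```text
0.03973240016544098 24.99529391527176 [-0.1043 -0.2984  0.1376]
yaw of tool y -6.93 shift norm [-0.0007 -0.0017  0.0106] dist 0.005
 turn units [ 0.019 -0.     0.02 ]  j6 1.1170051987812206 shift norm after turn [-0.0007 -0.0017  0.0106]
```

Request:
drive_tool([
  [0,-0.001,0.005,0,0,0.02,0],
  [0,0,0.004,0,0,0,0],
  [0,0,0.003,0,0,0,0],
  [0,0,0,0,0,0,0],
])

```text
t: 16.85
tool_pos: [0.6577, -0.0155, 0.116]
ee_rot: [[0.123, 0.992, 0.001], [0.992, -0.123, -0.0], [-0.0, 0.001, -1.0]]
contact_force: [-3.7, 0.1, 8.0]
opening: 0.0397
finger_force: 25.0
```

Request:
drive_tool([
  [0,0,0,0,0,0,0.65],
  [0,0,0,0,0,0,0.65],
  [0,0,0,0,0,0,0.65],
  [0,0,-0.03,0,0,0,0.65],
  [0,0,-0.08,0,0,0,0.65],
  [0,0,-0.09,0,0,0,1],
  [0,0,-0.05,0,0,0,1],
  [0,0,0,0,0,0,1],
])

```text
t: 17.65
tool_pos: [0.6601, -0.0157, 0.2472]
ee_rot: [[0.123, 0.992, 0.01], [0.992, -0.123, -0.001], [0.0, 0.01, -1.0]]
contact_force: [1.0, -0.3, -0.2]
opening: 0.0796
finger_force: 0.0
```

```bash
cat >> h.py <<'E'
def shelf():
    for n in("scene","side"):
        c,im=shot(n);h=cv2.cvtColor(im,cv2.COLOR_BGR2HSV)
        for b in blobs(c,h[...,2]<60,0.126,12):
            p=b[1]/1000-[.652,-.0605]
            if max(abs(p))<.15 and max(b[2])<60: print(n,"shelf",b[2],b[3],"rack xy",(1000*np.array([p@[.9924,-.123],p@[.123,.9924]])).round(1))
        for b in blobs(c,h[...,2]<60,0.044,15):
            if 25<min(b[2])<max(b[2])<70 and 350<b[1][0]<700: print(n,"ground",*b)
        for b in blobs(c,(h[...,0]<18)&(h[...,1]>110)&(h[...,2]>60),0.082,60):
            if abs(b[1][0]-652)<60 and abs(b[1][1]+60)<150: print(n,"board",*b)
E
python3 - <<'E'
from h import *
shelf()
lids("w7",z=.126)
go([0.509,-0.361,0.20],26)
go([0.509,-0.361,0.20],-64)
E
```

```text
scene shelf [34.8 37.8] 82.9 rack xy [ 2. 44.]
scene shelf [21.3 11.6] 85.1 rack xy [-94.8  -9.6]
scene shelf [16.1 23.2] 87.4 rack xy [-120.5   83.8]
scene ground [ 46. 291.] [ 511.4 -740.4] [38.1 27.2] 27.2
scene ground [290. 218.] [615.1  16.7] [38.  41.2] 82.9
scene ground [201. 198.] [ 408.  -203.3] [57.9 58.7] 30.4
scene board [276. 232.] [653.  -62.3] [239.2  51.6] 82.6
side ground [366. 280.] [ 614.2 -414.2] [40.2 36.5] 28.4
side ground [318. 279.] [ 506.3 -361.2] [39.1 36.7] 25.1
side ground [264. 239.] [ 430.4 -192.7] [63.4 59.7] 28.5
side board [320. 183.] [ 647.9 -100.5] [151.6  50.5] 82.5
lid [256. 189.] [658.6  -7.7] [25.6 35.1] 82.9
yaw of tool y -7.08 shift norm [-0.7224 -0.2086  0.0786] dist 0.378
 turn units [-0.004 -0.001 -5.513]  j6 1.2667071867969149 shift norm after turn [-0.4914 -0.5691  0.0785]
yaw of tool y -7.08 shift norm [-0.7224 -0.2086  0.0786] dist 0.378
 turn units [-0.003  0.002  9.487]  j6 1.2667071867969149 shift norm after turn [-0.5691  0.4914  0.0785]
```

Request:
drive_tool([
  [0,0,0,0,0,-0.919,1],
  [0,0,0,0,0,-0.919,1],
  [0,0,0,0,0,-0.919,1],
  [0,0,0,0,0,-0.919,1],
  [0,0,0,0,0,-0.919,1],
  [0,0,0,0,0,-0.919,1],
  [-0.0546,-0.0632,0.02,0,0,0,1],
  [-0.0546,-0.0632,0.02,0,0,0,1],
  [-0.0546,-0.0632,0.02,0,0,0,1],
  [-0.0546,-0.0632,0.02,0,0,0,1],
  [-0.0546,-0.0632,0.02,0,0,0,1],
  [-0.0546,-0.0632,0.02,0,0,0,1],
  [-0.0546,-0.0632,0.02,0,0,0,1],
  [-0.0546,-0.0632,0.02,0,0,0,1],
  [-0.0546,-0.0632,0.02,0,0,0,1],
  [0,0,0,0,0,0,1],
  [0,0,0,0,0,0,1],
  [0,0,0,0,0,0,1],
])

```text
t: 19.6
tool_pos: [0.5094, -0.3598, 0.1486]
ee_rot: [[-0.439, 0.899, -0.001], [0.899, 0.439, 0.001], [0.002, -0.0, -1.0]]
contact_force: [0.1, 0.0, -0.8]
opening: 0.0929
finger_force: 0.0
```

Run:
```python
from h import *
for v in (65,80): lids("w8",v=v)
go([0.509,-0.361,0.034],26)
```

```text
lid [255. 184.] [ 502.  -348.2] [35.5 17. ] 26.0
lid [254. 200.] [ 506.  -357.3] [36.  36.5] 26.1
yaw of tool y 26.1 shift norm [-0.0016 -0.0031  0.2307] dist 0.115
 turn units [ 0.001 -0.004  0.017]  j6 -66.00530642860917 shift norm after turn [-0.0015 -0.0031  0.2307]
```

View pics/w8.png

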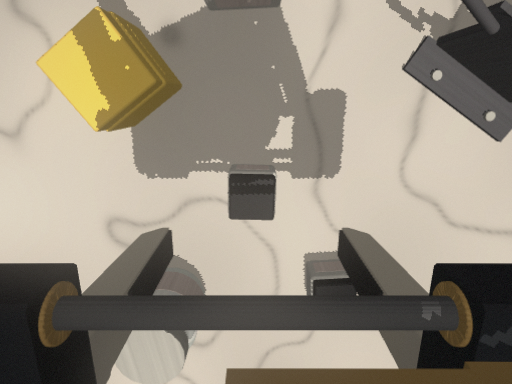

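The second tin's lid is centred at about (252,195), square to the jaws. The jar and the third tin sit well behind the finger plane.

Request:
drive_tool([
  [0.001,-0.004,0.08,0,0,0,1],
  [0,0,0.08,0,0,0,1],
  [0,0,0.05,0,0,0,1],
  [0,0,0.021,0,0,0,1],
  [0,0,0,0,0,0,1],
  [0,0,0,0,0,0,0],
  [0,0,0,0,0,0,0],
  [0,0,0,0,0,0,0],
  [0,0,0,0,0,0,0],
  [0,0,0,0,0,0,0],
  [0,0,0,0,0,0,0],
  [0,0,0,0,0,0,0],
  [0,0,0,0,0,0,0],
  [0,0,0,0,0,0,0],
])

```text
t: 21.1
tool_pos: [0.5073, -0.3614, 0.0339]
ee_rot: [[-0.438, 0.899, -0.0], [0.899, 0.438, 0.0], [0.0, -0.0, -1.0]]
contact_force: [-0.5, -1.0, 0.9]
opening: 0.04
finger_force: 24.9
```

Request:
drive_tool([
  [0,0,-0.05,0,0,0,0],
  [0,0,-0.09,0,0,0,0],
  [0,0,-0.09,0,0,0,0],
  [0,0,-0.09,0,0,0,0],
  [0,0,-0.02,0,0,0.918,0],
  [0,0,0,0,0,0.918,0],
  [0,0,0,0,0,0.918,0],
  [0,0,0,0,0,0.918,0],
  [0,0,0,0,0,0.918,0],
  [0,0,0,0,0,0.918,0],
  [0,0,0,0,0,0,0],
  [0,0,0,0,0,0,0],
])

```text
t: 22.3
tool_pos: [0.5073, -0.3613, 0.2037]
ee_rot: [[0.12, 0.993, -0.0], [0.993, -0.12, 0.0], [0.0, -0.0, -1.0]]
contact_force: [-0.7, 0.6, -0.7]
opening: 0.0399
finger_force: 24.9
```

Run:
```python
from h import *
s=env.read_state();print(s['opening'],s['finger_force'])
go([0.6515,-0.0615,0.2045],-7.05)
```

```text
0.03989433877689337 24.873653948307037
yaw of tool y -6.88 shift norm [ 0.6298  0.2145 -0.0016] dist 0.333
 turn units [-0.003 -0.002  0.028]  j6 -33.29355449231848 shift norm after turn [ 0.6305  0.2127 -0.0017]
```

Request:
drive_tool([
  [0.0901,0.0304,0,0,0,0.028,0],
  [0.0901,0.0304,0,0,0,0,0],
  [0.0901,0.0304,0,0,0,0,0],
  [0.0901,0.0304,0,0,0,0,0],
  [0.0901,0.0304,0,0,0,0,0],
  [0.0901,0.0304,0,0,0,0,0],
  [0.0901,0.0304,0,0,0,0,0],
  [0,0,0,0,0,0,0],
  [0,0,0.03,0,0,0,0],
  [0,0,0.05,0,0,0,0],
  [0,0,0.05,0,0,0,0],
  [0,0,0.03,0,0,0,0],
  [0,0,0,0,0,0,0],
  [0,0,0,0,0,0,0],
  [0,0,0,0,0,0,0],
])

```text
t: 23.8
tool_pos: [0.6533, -0.0624, 0.1257]
ee_rot: [[0.126, 0.992, 0.003], [0.992, -0.126, -0.001], [-0.0, 0.003, -1.0]]
contact_force: [-0.7, 0.5, -0.1]
opening: 0.0398
finger_force: 24.9
```

Run:
```python
from h import *
s=env.read_state();print(s['opening'],s['finger_force'],s['contact_force'])
go([0.6515,-0.0615,0.1160],-7.05)
```

```text
0.03977235937174526 24.873610138893127 [-0.709   0.5229 -0.0597]
yaw of tool y -7.23 shift norm [ 0.0014 -0.0039  0.0193] dist 0.01
 turn units [ 0.024  0.002 -0.03 ]  j6 -2.7033141397231053 shift norm after turn [ 0.0014 -0.0039  0.0194]
```

Request:
drive_tool([
  [0,-0.003,0.01,0,0,-0.02,0],
  [0,0,0.006,0,0,0,0],
  [0,0,0.003,0,0,0,0],
  [0,0,0,0,0,0,0],
  [0,0,0,0,0,0,0],
])

```text
t: 24.3
tool_pos: [0.6513, -0.0617, 0.1159]
ee_rot: [[0.123, 0.992, 0.001], [0.992, -0.123, -0.0], [-0.0, 0.001, -1.0]]
contact_force: [-3.1, 0.0, 5.8]
opening: 0.04
finger_force: 24.9
```

Request:
drive_tool([
  [0,0,0,0,0,0,0.65],
  [0,0,0,0,0,0,0.65],
  [0,0,0,0,0,0,0.65],
  [0,0,-0.03,0,0,0,0.65],
  [0,0,-0.08,0,0,0,0.65],
  [0,0,-0.09,0,0,0,1],
  [0,0,-0.05,0,0,0,1],
  [0,0,0,0,0,0,1],
])

```text
t: 25.1
tool_pos: [0.6537, -0.062, 0.2472]
ee_rot: [[0.123, 0.992, 0.01], [0.992, -0.123, -0.002], [-0.0, 0.01, -1.0]]
contact_force: [1.3, -1.2, 1.5]
opening: 0.08
finger_force: 0.0
```

Run:
```python
from h import *
shelf()
go([0.615,-0.4143,0.15],27)
```

```text
scene shelf [35.9 38. ] 81.4 rack xy [ 1.8 -1.1]
scene shelf [35.6 38.4] 81.9 rack xy [ 2.  43.3]
scene shelf [22.9 16.3] 85.2 rack xy [-93.7  -8.8]
scene ground [ 46. 291.] [ 511.8 -741.2] [38.1 25.4] 27.2
scene ground [276. 223.] [608.9 -32.1] [39.2 41.5] 81.4
scene ground [291. 219.] [615.   15.9] [38.8 41.9] 81.9
scene ground [201. 198.] [ 407.8 -203.3] [58.9 58.2] 29.3
scene board [275. 233.] [652.5 -62.2] [239.3  51.7] 82.9
side ground [366. 280.] [ 614.2 -414.2] [40.2 36.5] 28.4
side ground [263. 239.] [ 430.4 -192.7] [63.4 59.7] 28.5
side board [322. 189.] [ 645.2 -123.3] [105.7  50.5] 82.2
side board [301. 148.] [664.8  35.2] [52. 50.] 83.1
yaw of tool y -7.09 shift norm [-0.7088  0.0142  0.1824] dist 0.366
 turn units [ 0.023  0.009 -5.681]  j6 -2.809299332388494 shift norm after turn [-0.5952 -0.3851  0.1823]
```

Request:
drive_tool([
  [0,0,0,0,0,-0.947,1],
  [0,0,0,0,0,-0.947,1],
  [0,0,0,0,0,-0.947,1],
  [0,0,0,0,0,-0.947,1],
  [0,0,0,0,0,-0.947,1],
  [0,0,0,0,0,-0.947,1],
  [-0.0661,-0.0428,0.02,0,0,0,1],
  [-0.0661,-0.0428,0.02,0,0,0,1],
  [-0.0661,-0.0428,0.02,0,0,0,1],
  [-0.0661,-0.0428,0.02,0,0,0,1],
  [-0.0661,-0.0428,0.02,0,0,0,1],
  [-0.0661,-0.0428,0.02,0,0,0,1],
  [-0.0661,-0.0428,0.02,0,0,0,1],
  [-0.0661,-0.0428,0.02,0,0,0,1],
  [-0.0661,-0.0428,0.02,0,0,0,1],
  [0,0,0,0,0,0,1],
  [0,0,0,0,0,0,1],
  [0,0,0,0,0,0,1],
])

```text
t: 27.0
tool_pos: [0.6143, -0.4129, 0.1485]
ee_rot: [[-0.454, 0.891, -0.001], [0.891, 0.454, 0.001], [0.002, -0.0, -1.0]]
contact_force: [0.6, 0.0, 0.2]
opening: 0.0931
finger_force: 0.0
```

Run:
```python
from h import *
for v in (65,80): lids("w9",v=v)
print("white jar",plane(pose("scene"),[(206,341)],0.0),plane(pose("side"),[(423,247)],0.0))
go([0.615,-0.4143,0.034],27)
```

```text
lid [255. 185.] [ 608.3 -400.9] [35.4 14.6] 27.1
lid [420.  13.] [ 654. -242.] [ 1.6 30.4] 83.2
lid [255. 200.] [ 613.8 -410.9] [36.1 36.9] 28.2
lid [419.  13.] [ 653.9 -241.9] [ 1.9 30.5] 82.7
white jar [[ 0.8334 -0.3733  0.    ]] [[ 0.8358 -0.369   0.    ]]
yaw of tool y 27.09 shift norm [-0.003  -0.0013  0.2312] dist 0.116
 turn units [ 0.002 -0.002  0.015]  j6 -64.93140502192374 shift norm after turn [-0.003  -0.0013  0.2312]
```

View pics/w9.png

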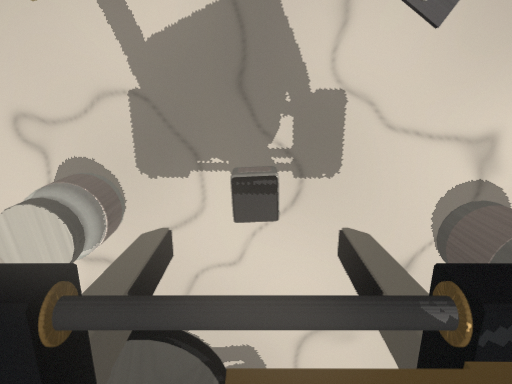

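The third tin's lid is centred at about (254,198). The jar is far left, and the kettle's dark edge shows at bottom left (170,340), so I'll check its clearance before going down.

Run:
```python
from h import *
print("lidknob",tri((46,291),(454,343)))
print("handle",tri((84,325),(463,313)))
s=env.read_state()
for z in(.1,.15,.2): 
    P=plane(pose("wrist"),[(170,334),(215,360)],z); print(z,P, (P-s['tool_pos'])@s['ee_rot'])
```

```text
lidknob [ 0.6206 -0.6795  0.212 ]
handle [ 0.7145 -0.6231  0.1558]
0.1 [[ 0.5989 -0.511   0.1   ]
 [ 0.6364 -0.5168  0.1   ]] [[-0.0803 -0.059   0.0496]
 [-0.1025 -0.0282  0.0496]]
0.15 [[ 0.5939 -0.4669  0.15  ]
 [ 0.6216 -0.4712  0.15  ]] [[-0.0387 -0.0434 -0.0004]
 [-0.0551 -0.0207 -0.0004]]
0.2 [[ 0.5889 -0.4228  0.2   ]
 [ 0.6067 -0.4255  0.2   ]] [[ 0.0029 -0.0277 -0.0504]
 [-0.0077 -0.0131 -0.0504]]
```

The kettle is centred near (0.62,-0.68), more than 100 mm clear.

Request:
drive_tool([
  [0.001,-0.002,0.08,0,0,0,1],
  [0,0,0.08,0,0,0,1],
  [0,0,0.05,0,0,0,1],
  [0,0,0.021,0,0,0,1],
  [0,0,0,0,0,0,1],
  [0,0,0,0,0,0,0],
  [0,0,0,0,0,0,0],
  [0,0,0,0,0,0,0],
  [0,0,0,0,0,0,0],
  [0,0,0,0,0,0,0],
  [0,0,0,0,0,0,0],
  [0,0,0,0,0,0,0],
  [0,0,0,0,0,0,0],
  [0,0,0,0,0,0,0],
])

```text
t: 28.5
tool_pos: [0.6133, -0.4141, 0.0339]
ee_rot: [[-0.454, 0.891, 0.0], [0.891, 0.454, 0.0], [-0.0, 0.0, -1.0]]
contact_force: [0.7, -0.9, 0.7]
opening: 0.0402
finger_force: 24.8
```

Request:
drive_tool([
  [0,0,-0.05,0,0,0,0],
  [0,0,-0.09,0,0,0,0],
  [0,0,-0.09,0,0,0,0],
  [0,0,-0.09,0,0,0,0],
  [0,0,-0.02,0,0,0.947,0],
  [0,0,0,0,0,0.947,0],
  [0,0,0,0,0,0.947,0],
  [0,0,0,0,0,0.947,0],
  [0,0,0,0,0,0.947,0],
  [0,0,0,0,0,0.947,0],
  [0,0,0,0,0,0,0],
  [0,0,0,0,0,0,0],
])

```text
t: 29.7
tool_pos: [0.6131, -0.414, 0.2036]
ee_rot: [[0.121, 0.993, -0.001], [0.993, -0.121, 0.0], [0.0, -0.001, -1.0]]
contact_force: [-0.0, -0.4, -0.3]
opening: 0.0402
finger_force: 24.8
```

Run:
```python
from h import *
s=env.read_state();print(s['opening'],s['finger_force'])
go([0.646,-0.1062,0.2045],-7.05)
```

```text
0.04023026618438444 24.811614453792572
yaw of tool y -6.92 shift norm [ 0.6191 -0.0088 -0.0017] dist 0.31
 turn units [-0.005 -0.002  0.021]  j6 -31.075244533611638 shift norm after turn [ 0.6191 -0.0102 -0.0018]
```

Request:
drive_tool([
  [0.0884,-0.0014,0,0,0,0.02,0],
  [0.0884,-0.0014,0,0,0,0,0],
  [0.0884,-0.0014,0,0,0,0,0],
  [0.0884,-0.0014,0,0,0,0,0],
  [0.0884,-0.0014,0,0,0,0,0],
  [0.0884,-0.0014,0,0,0,0,0],
  [0.0884,-0.0014,0,0,0,0,0],
  [0,0,0,0,0,0,0],
  [0,0,0.03,0,0,0,0],
  [0,0,0.05,0,0,0,0],
  [0,0,0.05,0,0,0,0],
  [0,0,0.03,0,0,0,0],
  [0,0,0,0,0,0,0],
  [0,0,0,0,0,0,0],
  [0,0,0,0,0,0,0],
])

```text
t: 31.2
tool_pos: [0.6481, -0.1072, 0.1256]
ee_rot: [[0.126, 0.992, 0.002], [0.992, -0.126, -0.001], [-0.0, 0.002, -1.0]]
contact_force: [0.7, -0.0, -0.4]
opening: 0.0399
finger_force: 24.8
```

Run:
```python
from h import *
s=env.read_state();print(s['opening'],s['finger_force'],s['contact_force'])
go([0.646,-0.1062,0.1160],-7.05)
```

```text
0.0399376902715315 24.81146603822708 [ 0.6576 -0.0047 -0.3945]
yaw of tool y -7.23 shift norm [ 0.0015 -0.0045  0.0192] dist 0.01
 turn units [ 0.024  0.003 -0.029]  j6 -6.637603840764122 shift norm after turn [ 0.0015 -0.0044  0.0192]
```

Request:
drive_tool([
  [0,-0.003,0.01,0,0,-0.02,0],
  [0,0,0.006,0,0,0,0],
  [0,0,0.003,0,0,0,0],
  [0,0,0,0,0,0,0],
  [0,0,0,0,0,0,0],
])

```text
t: 31.7
tool_pos: [0.646, -0.1064, 0.1158]
ee_rot: [[0.123, 0.992, 0.001], [0.992, -0.123, -0.0], [-0.0, 0.001, -1.0]]
contact_force: [-2.5, -0.3, 6.7]
opening: 0.0401
finger_force: 24.9
```

Request:
drive_tool([
  [0,0,0,0,0,0,0.65],
  [0,0,0,0,0,0,0.65],
  [0,0,0,0,0,0,0.65],
  [0,0,-0.03,0,0,0,0.65],
  [0,0,-0.08,0,0,0,0.65],
  [0,0,-0.09,0,0,0,1],
  [0,0,-0.05,0,0,0,1],
  [0,0,0,0,0,0,1],
])

```text
t: 32.5
tool_pos: [0.6484, -0.107, 0.2472]
ee_rot: [[0.123, 0.992, 0.01], [0.992, -0.123, -0.003], [-0.001, 0.01, -1.0]]
contact_force: [0.2, -1.2, 0.5]
opening: 0.0801
finger_force: 0.0
```

Request:
drive_tool([
  [0,0,0,0,0,-1,1],
  [0,0,0,0,0,-1,1],
  [0,0,0,0,0,-1,1],
  [0,0,0,0,0,-1,1],
  [0,0,0,0,0,-1,1],
  [0,0,0,0,0,-1,1],
  [0,0,0,0,0,-1,1],
  [0,0,0,0,0,-1,1],
  [0,0,0,0,0,-1,1],
  [0,0,0,0,0,-1,1],
  [0,0,0,0,0,-1,1],
  [0,0,0,0,0,-1,1],
  [0,0,0,0,0,-1,1],
  [0,0,0,0,0,-1,1],
  [0,0,0,0,0,-1,1],
  [0,0,0,0,0,0,1],
  [0,0,0,0,0,0,1],
])

```text
t: 34.2
tool_pos: [0.6454, -0.1063, 0.2392]
ee_rot: [[-0.992, 0.127, -0.0], [0.127, 0.992, 0.0], [0.001, 0.0, -1.0]]
contact_force: [0.6, -0.5, 0.2]
opening: 0.0928
finger_force: 0.0
```

Run:
```python
from h import *
shelf()
go([0.543,-0.0485,0.22],82.95)
```

```text
scene shelf [23.6 25.8] 73.2 rack xy [71.5 85.8]
scene shelf [34.8 36.8] 84.2 rack xy [  1.7 -47.6]
scene shelf [37.  37.6] 81.3 rack xy [ 1.2 -1.4]
scene shelf [35.7 37.5] 82.9 rack xy [ 1.8 44.5]
scene shelf [22.1 13.5] 80.0 rack xy [-95.   -9.1]
scene ground [ 46. 291.] [ 511.4 -740.4] [38.1 27.2] 27.2
scene ground [313. 232.] [695.9  52.7] [25.8 28.1] 73.2
scene ground [261. 227.] [602.4 -82.4] [37.9 40.2] 84.2
scene ground [276. 223.] [608.1 -32.3] [40.3 41. ] 81.3
scene ground [290. 219.] [615.   17.2] [39.  40.9] 82.9
scene ground [201. 198.] [ 407.7 -203.4] [59.2 58.2] 29.3
scene board [274. 234.] [652.6 -62.3] [239.4  51.8] 82.9
side ground [263. 239.] [ 430.4 -192.7] [63.4 59.7] 28.5
side board [325. 194.] [ 643.4 -149.5] [56.5 50.3] 77.3
side board [301. 148.] [665.4  39.6] [43.1 50. ] 83.1
yaw of tool y 82.78 shift norm [0.218  0.0888 0.0388] dist 0.119
 turn units [ 0.    -0.003 -0.029]  j6 -96.61233461777914 shift norm after turn [0.2177 0.0895 0.0387]
```

Request:
drive_tool([
  [0.0436,0.0178,0,0,0,-0.029,1],
  [0.0436,0.0178,0,0,0,0,1],
  [0.0436,0.0178,0,0,0,0,1],
  [0.0436,0.0178,0,0,0,0,1],
  [0.0436,0.0178,0,0,0,0,1],
  [0,0,0.04,0,0,0,1],
  [0,0,0,0,0,0,1],
  [0,0,0,0,0,0,1],
])

```text
t: 35.1
tool_pos: [0.5426, -0.049, 0.2194]
ee_rot: [[-0.993, 0.121, -0.001], [0.121, 0.993, 0.0], [0.001, 0.0, -1.0]]
contact_force: [0.2, -0.2, 0.1]
opening: 0.0931
finger_force: 0.0
```

Run:
```python
from h import *
c,im=shot("wrist","w10");c2,im2=shot("scene","s10")
m=np.zeros((384,512,3),np.uint8)
cv2.imwrite("pics/z10.png",np.hstack([cv2.resize(im[80:280,110:410],(480,320),interpolation=2),cv2.resize(im2[170:290,200:320],(320,320),interpolation=2)]))
print(env.read_state()['tool_pos'])
h=cv2.cvtColor(im,cv2.COLOR_BGR2HSV)
for b in blobs(c,(h[...,2]<45)&(np.arange(384)[:,None]<260),.1035,50): print(*b)
go([0.543,-0.049,0.117],82.95)
```

```text
[ 0.5434 -0.0493  0.2202]
[346. 249.] [602.2  23.7] [26.8 14.4] 27.7
yaw of tool y 83.04 shift norm [0.001  0.0004 0.2064] dist 0.103
 turn units [-0.001  0.007  0.015]  j6 -93.60106795384311 shift norm after turn [0.0008 0.0004 0.2064]
```

View pics/z10.png

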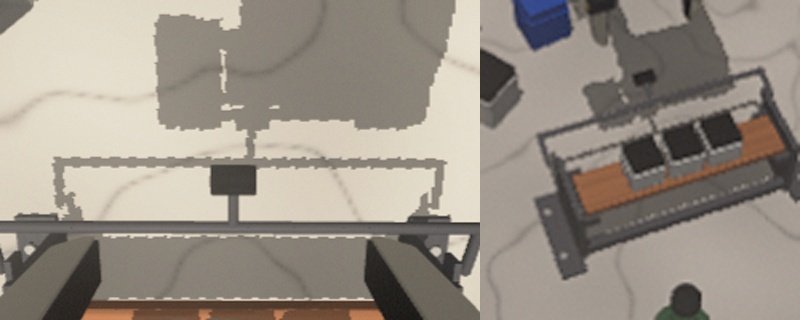

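All three tins stand in a row on the board. In the wrist crop the knob is at (233,180), on the jaws' centre line.

Run:
```python
from h import *
for z in(.1,.104,.108): print(plane(pose("wrist"),[(255.6,192.5)],z))
print(tri((200+165*.375,170+77*.375),(279.5,176)))
```

```text
[[ 0.5418 -0.0476  0.1   ]]
[[ 0.5406 -0.0475  0.104 ]]
[[ 0.5395 -0.0474  0.108 ]]
[ 0.5444 -0.0493  0.1031]
```

Request:
drive_tool([
  [0.001,0.001,0.08,0,0,0,1],
  [0,0,0.08,0,0,0,1],
  [0,0,0.035,0,0,0,1],
  [0,0,0.009,0,0,0,1],
  [0,0,0,0,0,0,1],
  [0,0,0,0,0,0,0],
  [0,0,0,0,0,0,0],
  [0,0,0,0,0,0,0],
  [0,0,0,0,0,0,0],
  [0,0,0,0,0,0,0],
  [0,0,0,0,0,0,0],
  [0,0,0,0,0,0,0],
  [0,0,0,0,0,0,0],
  [0,0,0,0,0,0,0],
  [0,0,0,0,0,0,0],
  [0,0,0,0,0,0,0],
], grip_force=15)

```text
t: 36.8
tool_pos: [0.5423, -0.0485, 0.1174]
ee_rot: [[-0.993, 0.121, -0.0], [0.121, 0.993, -0.0], [0.0, -0.0, -1.0]]
contact_force: [-0.2, -0.6, -0.6]
opening: 0.0239
finger_force: 15.0
```

Run:
```python
from h import *
s=env.read_state();print(s['tool_pos'],s['opening'],s['finger_force'],s['contact_force'],s['torque'])
q0=0.36
for q in(.36,.5,.65,.8,.95,1.1,1.25,1.4,1.5,1.57,1.6):
    print(q,"shift x (tool x = -rack x), z norm",round(-64*(np.cos(q0)-np.cos(q))/500,4),round(-64*(np.sin(q)-np.sin(q0))/500,4))
```

```text
[ 0.5423 -0.0485  0.1174] 0.02385509863192259 14.998923540115356 [-0.1828 -0.5868 -0.602 ] [-0.1524  0.0663 -0.0882]
0.36 shift x (tool x = -rack x), z norm -0.0 -0.0
0.5 shift x (tool x = -rack x), z norm -0.0075 -0.0163
0.65 shift x (tool x = -rack x), z norm -0.0179 -0.0324
0.8 shift x (tool x = -rack x), z norm -0.0306 -0.0467
0.95 shift x (tool x = -rack x), z norm -0.0453 -0.059
1.1 shift x (tool x = -rack x), z norm -0.0617 -0.069
1.25 shift x (tool x = -rack x), z norm -0.0794 -0.0764
1.4 shift x (tool x = -rack x), z norm -0.098 -0.081
1.5 shift x (tool x = -rack x), z norm -0.1107 -0.0826
1.57 shift x (tool x = -rack x), z norm -0.1197 -0.0829
1.6 shift x (tool x = -rack x), z norm -0.1235 -0.0829
```

Request:
drive_tool([
  [-0.0035,-0.0001,-0.008,0,0,0,0],
  [-0.004,0,-0.0083,0,0,0,0],
  [-0.005,0,-0.0081,0,0,0,0],
  [-0.0054,0,-0.008,0,0,0,0],
  [-0.0061,0,-0.0073,0,0,0,0],
  [-0.0066,0,-0.007,0,0,0,0],
  [-0.0072,0,-0.0063,0,0,0,0],
  [-0.0075,0,-0.006,0,0,0,0],
  [0,0,0,0,0,0,0],
  [0,0,0,0,0,0,0],
])

```text
t: 37.8
tool_pos: [0.5656, -0.0514, 0.1476]
ee_rot: [[-0.993, 0.12, 0.002], [0.12, 0.993, -0.0], [-0.002, -0.0, -1.0]]
contact_force: [-1.2, -3.6, 2.2]
opening: 0.0242
finger_force: 15.0
```

Request:
drive_tool([
  [-0.008,0,-0.0052,0,0,0,0],
  [-0.0084,0,-0.0048,0,0,0,0],
  [-0.0087,0,-0.004,0,0,0,0],
  [-0.009,0,-0.0034,0,0,0,0],
  [-0.0092,0,-0.0026,0,0,0,0],
  [-0.0094,0,-0.002,0,0,0,0],
  [-0.0127,0,-0.0016,0,0,0,0],
  [-0.009,0,-0.0003,0,0,0,0],
  [-0.0035,0,0,0,0,0,0],
  [0,0,0,0,0,0,0],
  [0,0,0,0,0,0,0],
])

```text
t: 38.9
tool_pos: [0.604, -0.0562, 0.1594]
ee_rot: [[-0.993, 0.121, 0.001], [0.121, 0.993, -0.001], [-0.002, -0.0, -1.0]]
contact_force: [-0.2, -5.5, 2.8]
opening: 0.0235
finger_force: 15.0
```

Run:
```python
from h import *
s=env.read_state();p=s['tool_pos'][:2]-[.6505,-.0605]
print(s['tool_pos'],s['opening'],s['contact_force'],"rack xy",p@[.9924,-.123],p@[.123,.9924])
shelf()
c,a=shot("scene");c,b=shot("side")
cv2.imwrite("pics/z11.png",np.hstack([cv2.resize(a[170:290,200:340],(420,360),interpolation=2),cv2.resize(b[100:240,250:390],(360,360),interpolation=2)]))
```

```text
[ 0.604  -0.0562  0.1594] 0.023536699067549675 [-0.1628 -5.4844  2.7777] rack xy -0.04662092155664951 -0.001491216155833244
scene shelf [34.8 36.8] 84.2 rack xy [  1.7 -47.6]
scene shelf [35.9 38. ] 81.4 rack xy [ 1.8 -1.1]
scene shelf [34.7 37.5] 81.9 rack xy [ 1.6 43.7]
scene shelf [35.3 29.9] 82.4 rack xy [-95.5  64.5]
scene ground [ 46. 291.] [ 511.4 -740.4] [38.1 27.2] 27.2
scene ground [261. 227.] [602.4 -82.4] [37.9 40.2] 84.2
scene ground [276. 223.] [608.9 -32.1] [39.2 41.5] 81.4
scene ground [290. 218.] [614.6  16.5] [37.8 40.9] 81.9
scene ground [201. 198.] [ 407.7 -203.3] [59.  58.2] 29.3
scene ground [283. 192.] [512.4  52. ] [38.6 32.6] 82.4
scene board [275. 234.] [652.6 -62.2] [239.3  51.8] 82.9
side ground [264. 239.] [ 430.4 -192.7] [63.4 59.7] 28.5
side board [325. 194.] [ 642.2 -147. ] [57.9 50.5] 81.5
```

View pics/z11.png

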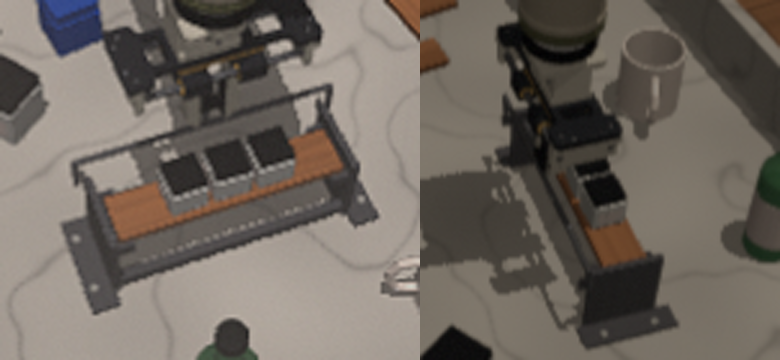

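Request:
drive_tool([
  [-0.004,0,0,0,0,0,0],
  [-0.004,0,0,0,0,0,0],
  [0,0,0,0,0,0,0],
  [0,0,0,0,0,0,0],
])

```text
t: 39.5
tool_pos: [0.6077, -0.0567, 0.1593]
ee_rot: [[-0.993, 0.121, 0.001], [0.121, 0.993, -0.001], [-0.001, -0.001, -1.0]]
contact_force: [-1.7, -4.6, 2.6]
opening: 0.0238
finger_force: 15.0
```

Request:
drive_tool([
  [0,0,0,0,0,0,0.6],
  [0,0,0,0,0,0,0.6],
  [0,0,0,0,0,0,0.6],
  [0,0,0,0,0,0,0.6],
  [0,0,-0.06,0,0,0,0.6],
  [0,0,-0.08,0,0,0,0.6],
  [0.08,0,-0.04,0,0,0,0.6],
  [0.09,0,0,0,0,0,0.6],
  [0.09,0,0,0,0,0,0.6],
  [0.09,0,0,0,0,0,0.6],
  [0,0,0,0,0,0,0.6],
  [0,0,0,0,0,0,0.6],
])

```text
t: 40.7
tool_pos: [0.4335, -0.0351, 0.2494]
ee_rot: [[-0.993, 0.12, 0.002], [0.12, 0.993, -0.0], [-0.002, 0.0, -1.0]]
contact_force: [0.5, -0.1, 0.7]
opening: 0.0559
finger_force: 0.0
```

Run:
```python
from h import *
print(env.read_state()['tool_pos'])
shelf()
c,a=shot("scene","s12");c,b=shot("side","d12")
cv2.imwrite("pics/z12.png",np.hstack([cv2.resize(a[170:290,200:340],(420,360),interpolation=2),cv2.resize(b[100:240,250:390],(360,360),interpolation=2)]))
```

```text
[ 0.4335 -0.0351  0.2494]
scene shelf [34.7 35.8] 84.5 rack xy [  2.2 -47.6]
scene shelf [35.6 36. ] 80.9 rack xy [ 1.9 -1. ]
scene shelf [33.4 36.3] 81.7 rack xy [ 2.1 43. ]
scene shelf [22.4 15.8] 79.7 rack xy [-65.3   2.8]
scene ground [ 46. 291.] [ 511.4 -740.4] [38.1 27.2] 27.2
scene ground [261. 228.] [603.  -82.4] [37.8 39.1] 84.5
scene ground [276. 223.] [609.  -31.9] [38.8 39.3] 80.9
scene ground [290. 219.] [615.1  15.6] [36.4 39.6] 81.7
scene ground [201. 198.] [ 407.7 -203.4] [59.2 58.2] 29.3
scene board [275. 234.] [652.6 -62.2] [239.3  51.8] 82.9
side ground [264. 239.] [ 430.4 -192.7] [63.4 59.7] 28.5
side board [325. 194.] [ 642.4 -145.5] [60.7 50.5] 81.7
side board [301. 148.] [664.9  36.6] [49.3 49.1] 81.8
```

View pics/z12.png

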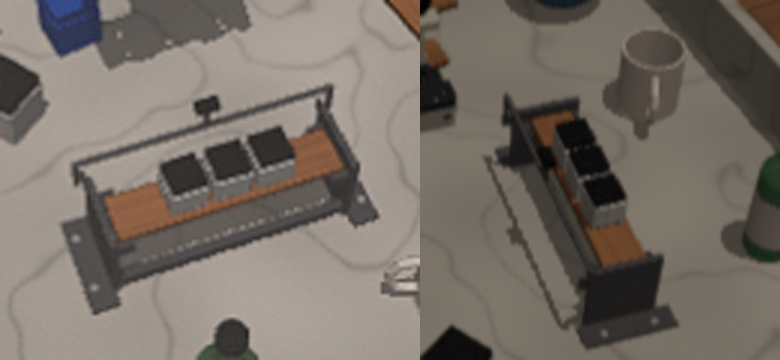

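The tins stand in a row and the rail has come up. The knob is at scene crop (206,107) and side crop (546,157). I'll check its angle.

Run:
```python
from h import *
P=tri((268.7,205.7),(299,161.1));p=P[:2]-[.6505,-.0605];print(P,"rack",p@[.9924,-.123],p@[.123,.9924])
x=p@[.9924,-.123];print("q",np.arctan2(P[2]-.08,-(x+.05)))
C=np.array([.6505,-.0605])
for q in(1.2,1.3,1.4,1.5,1.6):
    r=np.array([-.05-.064*np.cos(q),0]);w=C+[.9924*r[0],-.123*r[0]];K=[w[0],w[1],.08+.064*np.sin(q)]
    r2=-.05-.032*np.cos(q);w2=C+[.9924*r2,-.123*r2]
    print(q,*[proj(pose(n),K)[0].round(1) for n in("scene","side")])
for n,f,(x0,y0) in(("scene","s12",(262,198)),("side","d12",(292,154))):
    g=cv2.cvtColor(cv2.imread(f"pics/{f}.png"),cv2.COLOR_BGR2GRAY)[y0:y0+16,x0:x0+16];m=cv2.moments((g<45).astype(np.uint8));print(n,x0+m['m10']/m['m00'],y0+m['m01']/m['m00'],m['m00'])
```

```text
[ 0.6013 -0.0566  0.1445] rack -0.04926296837694825 -0.002200498552516797
q 1.582219135574558
1.2 [266.5 200.1] [290.8 163.8]
1.3 [267.3 201.2] [292.9 162.9]
1.4 [268.1 202.5] [295. 162.]
1.5 [268.9 204. ] [297.1 161.4]
1.6 [269.7 205.6] [299.3 160.9]
scene 268.45454545454544 204.45454545454547 11.0
side 298.31060606060606 161.0 132.0
```

The rail reads about 1.58 rad, upright, and the big tin has not moved. The robot is clear, so I'm handing in.

```bash
python3 -c "
from cell import env
print(env.finish_job())"
```

```text
the job is handed in; nothing more can be done
None
```

The shelf is up and handed in: board_b lies in the brackets, the three small tins I found stand side by side on it, and the guard rail measures upright at about 1.58 rad. The judge returned no verdict.

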